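# Tighten a lifting eye with a tommy bar

### The job

Take the red-handled bar from its stand, slide its steel end through the loop of the brass lifting eye on the grey housing, and with the bar turn the eye clockwise (seen from above) until it stops, then nip it up to about 0.9 N m, no more than 1.1. Draw the bar out without loosening the eye and lay it back in both notches of its stand. Touch the eye with the bar only, never force it, and leave everything else alone.

Things in the scene. Friction and masses are not known exactly. Their poses are not given: they have to be found in the camera images.
- bar: Tommy bar, about 220 g, 220 mm long, lying level. Origin on its axis at the middle of the red handle; x along the bar to the steel end. Handle flat-sided, x -35 to +35 mm, 20 mm wide (y), 24 mm high (z). Steel shaft 16 mm thick from x = 35 to the tip at 160 mm (last 10 mm taper to 9 mm); 16 mm stub from x = -35 to -60 mm. It balances near the handle's middle.
- bar_tip (a point): The tip of the bar's steel shaft, at x = 160 mm of bar.
- stand: Fixed blue bar stand. Origin on the table; x along the stored bar. Base plate 70 mm wide, 8 mm thick, x -75 to +115 mm; two posts 10 mm thick, 57 mm high, with V notches open to the top (34 mm wide there), at x = -50 mm (takes the stub) and x = +90 mm (takes the shaft). Between them the handle hangs free, 31 mm above the plate.
- stand_seat (a point): Where bar's origin lies when the bar rests in both notches: 51 mm above the table; the bar's x axis is then along the stand's x axis.
- housing: Fixed grey gear housing, 160 x 130 mm foot, 60 mm high, body 130 x 100 mm. Origin at the centre of its underside. The brass lifting eye is screwed into the middle of its top through a steel washer and turns about the vertical line through this origin.
- eye: Brass lifting eye. Origin: centre of its loop, on its turning axis, 94 mm above the table; turns with the eye: x = axis of the hole (level), z up. The loop is an upright ring: hole 22 mm across, outside 40 mm, 20 mm thick along x (-10 to +10 mm). The 16 mm bar has 3 mm of play all round, enters from either side, and swings about 0.3 rad in the hole before it takes the eye along.
- piston: Bystander: loose aluminium piston, 73 mm in diameter, 66 mm high, origin at the centre of its underside.
- piston_b: Bystander: second such piston.
- conrod: Bystander: loose connecting rod, 190 mm long, 20 mm high, lying flat, origin at its middle on the table.
- spray_can: Bystander: loose spray can, 60 mm in diameter, 190 mm high, origin at the centre of its underside.
- wrist_pin: Bystander: loose steel pin, 22 mm in diameter, 60 mm high, standing, origin at the centre of its underside.
- wrench: Bystander: loose wrench lying on the table, origin near its middle.
- eye_axis (a point): A point on the eye's turning axis, on top of the housing, 60 mm above the table. Tightening is clockwise from above: 0.55 to 0.95 rad are left to a solid stop, to be felt; the eye sinks 0.5 mm per rad and stays where left. Turning takes 0.25 N m about this axis (push on the handle times its distance, plus any twist of the gripper), more only on the stop; there 0.8 to 1.0 N m is nipped up.
Mind the look-alikes: they are no part of the job. What is shaped like the housing but pink is not meant. What is shaped like the bar but pink is not meant.

How it is judged:
On the way, in this order (a step that is already met when the one before it is completed fails the run):
1. the bar's shaft is through the loop (((x of bar_tip in the frame of eye above 0.018 m and x of bar in the frame of eye below -0.04 m) or (x of bar_tip in the frame of eye below -0.018 m and x of bar in the frame of eye above 0.04 m)) and y of bar_tip in the frame of eye between -0.024 and 0.024 m and y of bar in the frame of eye between -0.055 and 0.055 m and z of bar_tip in the frame of eye between -0.024 and 0.024 m and z of bar in the frame of eye between -0.055 and 0.055 m), for 0.1 s.
2. with the bar through the loop, the eye is on its stop and nipped up by the bar (over 40 N, some 0.6 N m) (all of step 1 and z of eye in the frame of housing below 0.09407 m and contact force between bar and eye above 40 N), for 0.15 s.
At the end, for the whole second after the job is handed in: The eye is still screwed down within about 0.1 rad of its stop (0.05 mm of height), and the bar lies at rest in both notches of its stand (origin within 12 mm of the seat point, along the stand within 0.1 rad), released (z of eye in the frame of housing below 0.09409 m and distance between bar and stand_seat below 0.012 m and angle between the x axis of bar and the x axis of stand, either way round below 0.1 rad and linear speed of bar below 0.02 m/s and contact force between bar and stand above 0.5 N); the robot touches nothing.
It fails at once if the bar forces the eye or housing (over 85 N, some 1.3 N m) (contact force between bar and eye above 85 N or contact force between bar and housing above 85 N).
It fails at once if the gripper or arm touches the eye or housing (contact force between any of the fingers, the arm and eye above 1 N or contact force between any of the fingers, the arm and housing above 1 N).
It fails at once if a bystander is moved by over 20 mm (distance of any of piston, piston_b, conrod, spray_can, wrist_pin, wrench from where it was at the start of the episode above 0.02 m).
It also fails if it takes over 72 s, if anything falls off the work surface, if the arm or the gripper's body presses on something with over 40 N, if the wrist force passes 120 N, or if a joint passes its speed limit or range.

### The arm

A 6-joint arm with a two-finger parallel gripper is mounted at the origin on the work surface. World frame = base frame: x ahead of the robot, y to its left, z up, the work surface at z = 0. Lengths are in m, angles in rad, forces in N, time in s.
With the tool pointing down it reaches from about 0.3 to 0.875 m from the base axis. Payload 6.4 kg.
Tool frame: the origin (TCP) lies midway between the tips of the shut fingers; the grasp point (between the pads) lies ctrl.grip_point_offset behind it (ctrl.grip_point_offset is the distance from the TCP to the grasp point, in m); z points along the fingers, y is the direction in which the jaws open and shut (so a half turn about z gives the same grasp; the last joint's range is limited). The gripper opens to 85 mm and grips with 20 to 120 N. Pads are 22 mm wide; open, the fingers measure 114 mm over their backs; the gripper's body (76 mm by 85 mm) begins 54 mm behind the grasp point. The pads swing forward as they close: fully open they stand 13 mm farther back than shut.
Start: joints at [-1.341, 0.181, 1.607, -0, 1.354, -0.206], TCP at [0.243, -0.521, 0.231] pointing down, gripper open.
Joint ranges: [-2.99, 2.99], [-0.89, 2.07], [0.3, 2.58], [-1.14, 4.28], [0, 2.63], [-3.12, 3.12]. Speed limits (rad/s): [2.57, 2.57, 3.01, 3.14, 3.14, 3.14].

### API

Orientations are given as a unit quaternion [w, x, y, z].
In Python, from bench import ctrl, viewer gives the robot as it stands.
- The arm moves only by the shell command python3 -m handwheel 'ROWS' [OPENING]. ROWS is JSON, a list of rows, each an object with "travel": the shift along the tool's x, y, z as a fraction of full scale, a list of three; "dr": the turn, a rotation vector about the tool's x, y, z as a fraction of full scale, a list of three. A call has 1 to 20 rows; each row shifts and turns the pose as measured when the row begins, along the tool's axes as they then stand; what a row does not reach is not made up. Full scale, the value 1, is 150 mm for a shift and 30 degrees for a turn. A row lasts 1/12 s, in which the tool goes at most 41.7 mm and 7.16 degrees, less where a joint would pass 70% of its speed; a pose out of reach is approached as far as the arm can. A call with a number of a shift or a turn outside -1 to 1 is refused whole. A call with a gripper value outside its range is refused whole. OPENING is the opening, from -1 (shut) to 1 (fully open), set as the call begins (- or left out, the last holds). The fingers move at their own pace and stop on an object; the grip force is fixed at half the most. Time passes only in rows, so rows that do not move let the fingers close. It gives the time, the measured TCP pose, the force and the opening at its end, in the units of the state.
- ctrl.get_obs(): the state, without advancing time (a new reading comes with each control period).
- viewer.camera(name): name is "side" or "top" or "wrist"; returns the picture (384x512x3 uint8, red, green, blue); there is no depth.
- viewer.get_calibration(name): a dict with "camera_matrix" (3x3 intrinsics, pixels), "R" (3x3) and "t" (3): a world point X has camera coordinates R X + t. Camera axes: x right, y down, z forward; pixel columns grow to the right and rows downward; lengths in m; the calibration is good to about 2 mm. A picture is of the moment at which its call begins: read the wrist's pose just before it. get_calibration takes no time and is no camera call; for the wrist camera it gives the pose at the moment of the call.
- ctrl.hand_in(): hands the job in, once; it reports no verdict.
The state is a dict: "time_s": time; "q": joint angles; "dq": joint speeds; "joint_efforts": joint torques, N m; "eef_pos": TCP position; "eef_rot": TCP orientation; "wrist_force": force on the tool from outside, world axes, zero at the start; "torque": the same for the moment, N m; "opening": opening from 0.0 (shut) to 1.0 (fully open).
Only numpy, scipy, OpenCV 4.12 (cv2) and the standard library are available. Lean on these libraries where they do the work, as an engineer would, in place of code of your own. Each camera call takes 0.05 s, during which the arm holds its last target. There are 200 camera calls.

## Working session

There is one attempt and no reset: what is moved stays moved. The work goes in short steps, Python scripts to look and compute and a shell command to move; the robot and the scene stay as the last step left them, time stands still between calls to the robot, and variables do not carry over. Pictures are saved under pics/ and viewed, about 8 in all and at most 12, crops included, and the job is handed in when it is done.

```bash
mkdir -p pics; ls
python3 - <<'E'
from bench import ctrl, viewer
import cv2, numpy as np
for n in ("top","side"):
    im=viewer.camera(n); cv2.imwrite(f"pics/{n}0.png",cv2.resize(im[:,:,::-1],(800,600),interpolation=cv2.INTER_CUBIC))
    c=viewer.get_calibration(n); print(n,{k:np.round(v,3).tolist() for k,v in c.items()})
print(ctrl.get_obs(), ctrl.grip_point_offset)
E
```

```text
pics
top {'camera_matrix': [[409.295, 0.0, 253.818], [0.0, 409.295, 188.84], [0.0, 0.0, 1.0]], 'R': [[-0.026, -0.999, 0.019], [-0.991, 0.023, -0.13], [0.129, -0.022, -0.991]], 't': [0.011, 0.519, 1.279]}
side {'camera_matrix': [[383.416, 0.0, 254.797], [0.0, 383.416, 189.676], [0.0, 0.0, 1.0]], 'R': [[-0.783, -0.621, -0.002], [-0.376, 0.477, -0.794], [0.495, -0.622, -0.607]], 't': [0.427, 0.264, 0.859]}
{'time_s': 0.1, 'q': array([-1.34133373e+00,  1.81486988e-01,  1.60788187e+00, -2.15512464e-05,
        1.35378107e+00, -2.06330120e-01]), 'dq': array([-0.00019975, -0.00265001, -0.00245696, -0.0004507 , -0.00067883,
       -0.00052388]), 'joint_efforts': array([ 3.08738536e-04, -4.45875478e+01, -3.52240241e+01, -3.51067802e-04,
        4.08230422e-03, -2.87581543e-05]), 'eef_pos': array([ 0.24260663, -0.52078308,  0.23047549]), 'eef_rot': array([-7.78463164e-04,  9.76353567e-01,  2.16178412e-01, -1.95260621e-05]), 'wrist_force': array([ 1.24801068, -0.65183954,  0.17246239]), 'torque': array([ 0.00463827, -0.04110648, -0.02947541]), 'opening': 0.998596802292326} 0.0187
```

View pics/top0.png

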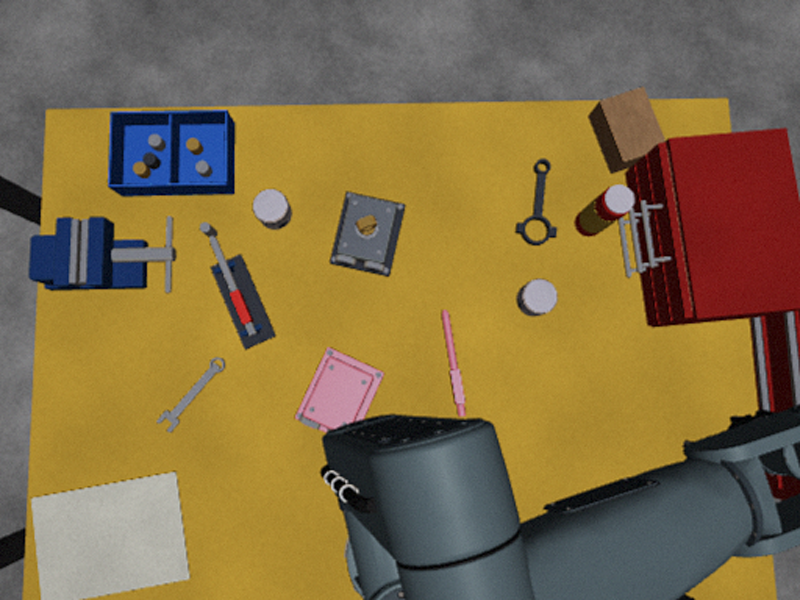

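View pics/side0.png

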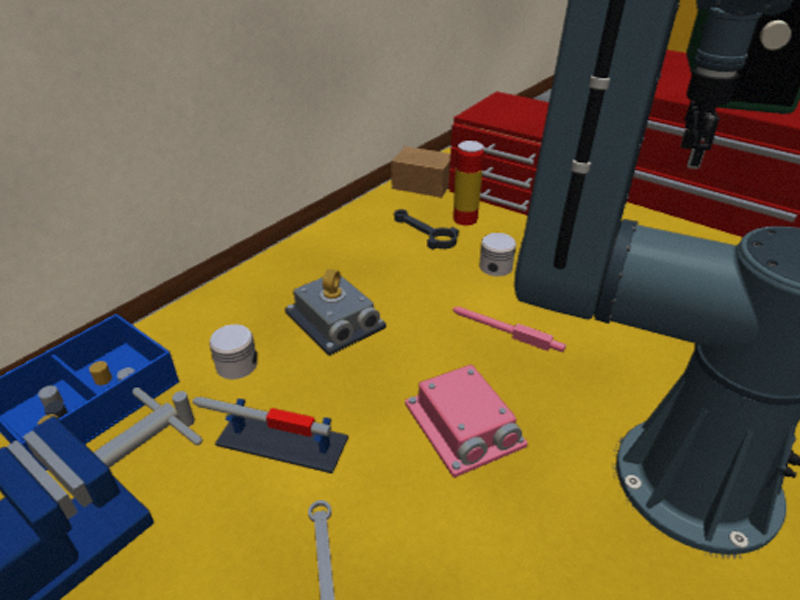

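The top view shows the grey housing at about (367,235) and the red bar from (245,330) to (210,235). Next to the bar's tip, at about (206,230), stands what looks like the wrist pin. The pink look-alikes are separate. I'll enlarge these areas.

Run:
```python
import cv2, numpy as np
from bench import viewer
out=[]
for n,boxes in (("top",[(195,105),(105,140)]),("side",[(165,160),(110,235)])):
    im=viewer.camera(n)[:,:,::-1]; cv2.imwrite(f"pics/raw_{n}.png",im)
    out.append([cv2.resize(im[y:y+75+(15 if 0 else 0),x:x+100],(400,300),interpolation=cv2.INTER_CUBIC) for x,y in boxes])
cv2.imwrite("pics/crops.png",np.vstack([np.hstack(o) for o in out]))
```

```text
(no output)
```

View pics/crops.png

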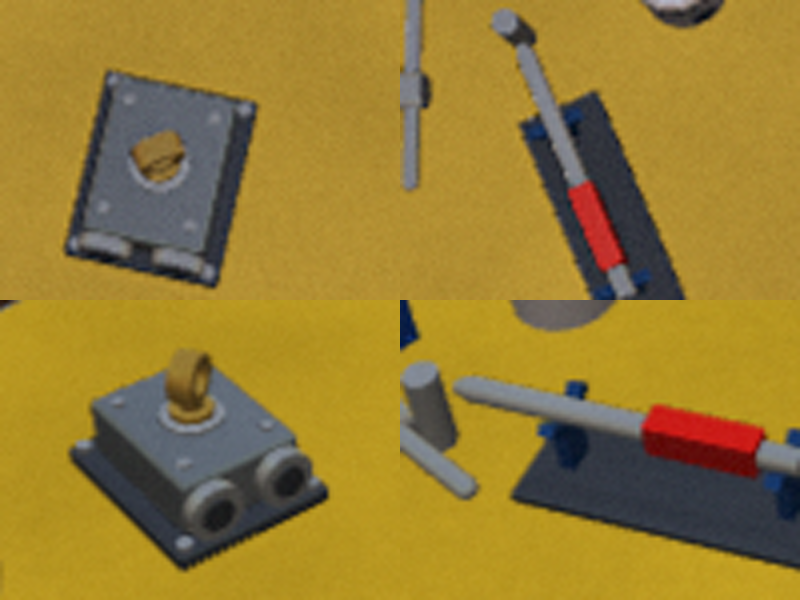

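```bash
cat > h.py <<'E'
import numpy as np, cv2
from scipy.spatial.transform import Rotation as Rn
from bench import ctrl, viewer
def ray(c,p):
    K,R,t=[np.array(c[k]) for k in("camera_matrix","R","t")]
    d=R.T@np.linalg.solve(K,[p[0],p[1],1]); return -R.T@t, d
def onz(c,p,z):
    o,d=ray(c,p); return o+d*(z-o[2])/d[2]
def tri(a,b):
    (o1,d1),(o2,d2)=a,b
    s=np.linalg.lstsq(np.c_[d1,-d2],o2-o1,rcond=None)[0]
    p,q=o1+s[0]*d1,o2+s[1]*d2; return (p+q)/2,np.linalg.norm(p-q)
def proj(c,X):
    K,R,t=[np.array(c[k]) for k in("camera_matrix","R","t")]
    u=K@(R@np.array(X)+t); return u[:2]/u[2]
def plan(pos,x=None):
    "shift (world target) and yaw error in tool axes, fractions of full scale"
    o=ctrl.get_obs(); w=np.array(o["eef_rot"]); R=Rn.from_quat(w[[1,2,3,0]])
    d=R.inv().apply(np.array(pos)-o["eef_pos"]); print("travel",np.round(d/.15,3))
    if x is not None:
        xt=np.array([np.cos(x),np.sin(x),0]); yt=np.cross([0,0,-1],xt)
        T=Rn.from_matrix(np.c_[xt,yt,[0,0,-1]]); print("dr",np.round(np.degrees((R.inv()*T).as_rotvec())/30,3))
def pose():
    o=ctrl.get_obs(); R=Rn.from_quat(np.array(o["eef_rot"])[[1,2,3,0]]).as_matrix()
    print("t",round(o["time_s"],2),"pos",np.round(o["eef_pos"],4),"yaw",round(np.degrees(np.arctan2(R[1,0],R[0,0])),2),"z",np.round(R[:,2],4),"F",np.round(o["wrist_force"],1),"M",np.round(o["torque"],2),"q6",np.round(o["q"][5],2),"op",round(o["opening"],3))
    return o,R
E
python3 - <<'E'
from h import *
T,S=viewer.get_calibration("top"),viewer.get_calibration("side")
P={"tip":((135.5,151.3),(125,256.5)),"handle":((154.2,196.8),(185.75,270)),"eye":((234.5,144.2),(212.2,180))}
zz={"tip":.053,"handle":.055,"eye":.098}
for k,(a,b) in P.items(): print(k,tri(ray(T,a),ray(S,b)),onz(T,a,zz[k]),onz(S,b,zz[k]))
print("stub",onz(T,(161.3,213),.053))
c=[onz(T,(195+x/4,105+y/4),.008) for x,y in((108,72),(257,103),(217,285),(67,252))]
print(np.round(c,3),np.mean(c,0),[np.linalg.norm(c[i]-c[i-1]) for i in range(4)])
a,b=[onz(T,(195+x/4,105+y/4),.11) for x,y in((135,165),(183,145))]; print(a,b,np.degrees(np.arctan2(*(b-a)[1::-1])))
print("pin",onz(T,(131.5,146),.06))
E
```

```text
tip (array([0.64661779, 0.37279675, 0.04820868]), np.float64(0.0015504669462077579)) [0.64608879 0.37209215 0.053     ] [0.64139241 0.37450759 0.053     ]
handle (array([0.49926012, 0.31259175, 0.05081353]), np.float64(3.1392301562357415e-05)) [0.4987591 0.3116522 0.055    ] [0.49625993 0.31481831 0.055     ]
eye (array([0.65382345, 0.05655321, 0.09067375]), np.float64(0.0014364537968742021)) [0.65144296 0.05595056 0.098     ] [0.64714832 0.06389094 0.098     ]
stub [0.44754762 0.28975298 0.053     ]
[[ 0.747  0.098  0.008]
 [ 0.718 -0.025  0.008]
 [ 0.565  0.012  0.008]
 [ 0.595  0.134  0.008]] [0.65597811 0.05475369 0.008     ] [np.float64(0.15591509482334978), np.float64(0.126980892282343), np.float64(0.15725833332397096), np.float64(0.1262346778264032)]
[0.64247713 0.07337025 0.11      ] [0.65735066 0.03635232 0.11      ] -68.11009728869013
pin [0.6618963  0.38300836 0.06      ]
```

```bash
python3 - <<'E'
from h import *
pose(); plan((.49,.31,.22),np.radians(22.2))
E
python3 -m handwheel --help 2>&1 | head -5
```

```text
t 0.2 pos [ 0.2427 -0.5209  0.2307] yaw 24.97 z [-2.0e-04  1.1e-03 -1.0e+00] F [-0.2  0.8  0.5] M [ 0.02 -0.02 -0.02] q6 -0.21 op 1.0
travel [ 3.833 -4.326  0.077]
dr [-0.002 -0.     0.092]
invalid input: not JSON, or not a number
```

```bash
python3 -m handwheel '[{"travel":[0.18,-0.20,0],"dr":[0,0,0.09]},{"travel":[0.18,-0.20,0],"dr":[0,0,0]},{"travel":[0.18,-0.20,0],"dr":[0,0,0]},{"travel":[0.18,-0.20,0],"dr":[0,0,0]},{"travel":[0.18,-0.20,0],"dr":[0,0,0]},{"travel":[0.18,-0.20,0],"dr":[0,0,0]},{"travel":[0.18,-0.20,0],"dr":[0,0,0]},{"travel":[0.18,-0.20,0],"dr":[0,0,0]},{"travel":[0.18,-0.20,0],"dr":[0,0,0]},{"travel":[0.18,-0.20,0],"dr":[0,0,0]},{"travel":[0.18,-0.20,0],"dr":[0,0,0]},{"travel":[0.18,-0.20,0],"dr":[0,0,0]},{"travel":[0.18,-0.20,0],"dr":[0,0,0]},{"travel":[0.18,-0.20,0],"dr":[0,0,0]},{"travel":[0.18,-0.20,0],"dr":[0,0,0]},{"travel":[0.18,-0.20,0],"dr":[0,0,0]},{"travel":[0.18,-0.20,0],"dr":[0,0,0]},{"travel":[0.18,-0.20,0],"dr":[0,0,0]}]'
python3 - <<'E'
from h import *
pose(); plan((.49,.31,.22),np.radians(22.2))
E
```

```text
time_s: 1.7
eef_pos: [0.4918, 0.1796, 0.2295]
eef_rot: [0.0, 0.983, 0.185, 0.003]
wrist_force: [1.4, 0.0, 0.3]
opening: 1.004
t 1.7 pos [0.4918 0.1796 0.2295] yaw 21.31 z [ 0.0051  0.     -1.    ] F [1.4 0.  0.3] M [ 0.05 -0.04 -0.01] q6 1.32 op 1.004
travel [ 0.305 -0.814  0.063]
dr [ 0.004 -0.009 -0.03 ]
```

```bash
python3 -m handwheel '[{"travel":[0.08,-0.2,0.015],"dr":[0,-0.01,-0.03]},{"travel":[0.08,-0.2,0.015],"dr":[0,0,0]},{"travel":[0.08,-0.2,0.015],"dr":[0,0,0]},{"travel":[0.07,-0.2,0.015],"dr":[0,0,0]},{"travel":[0,0,0],"dr":[0,0,0]},{"travel":[0,0,0],"dr":[0,0,0]}]'
python3 - <<'E'
from h import *
pose(); plan((.499,.3125,.032),np.radians(22.2))
c=viewer.get_calibration("wrist"); im=viewer.camera("wrist")
cv2.imwrite("pics/w1.png",cv2.resize(im[:,:,::-1],(800,600),interpolation=cv2.INTER_CUBIC))
import pickle; pickle.dump(c,open("w1.pkl","wb"))
u=np.array([np.cos(np.radians(22.2)),np.sin(np.radians(22.2)),0])
for x in(-.06,-.035,0,.035,.16): print(x,proj(c,np.array([.499,.3125,.051])+x*u)*1.5625)
E
```

```text
time_s: 2.2
eef_pos: [0.4892, 0.3231, 0.2183]
eef_rot: [0.0, 0.98, 0.197, -0.0]
wrist_force: [-0.3, -0.2, 0.5]
opening: 1.001
t 2.2 pos [0.4892 0.3231 0.2183] yaw 22.75 z [ 0.e+00 -6.e-04 -1.e+00] F [-0.3 -0.2  0.5] M [-0.   -0.07  0.02] q6 1.56 op 1.001
travel [0.033 0.09  1.242]
dr [0.001 0.    0.018]
-0.06 [423.35027104 352.76612478]
-0.035 [424.13721418 314.83197914]
0 [425.29443261 259.04892434]
0.035 [426.52171928 199.88826984]
0.16 [431.58504556 -44.18648693]
```

View pics/w1.png

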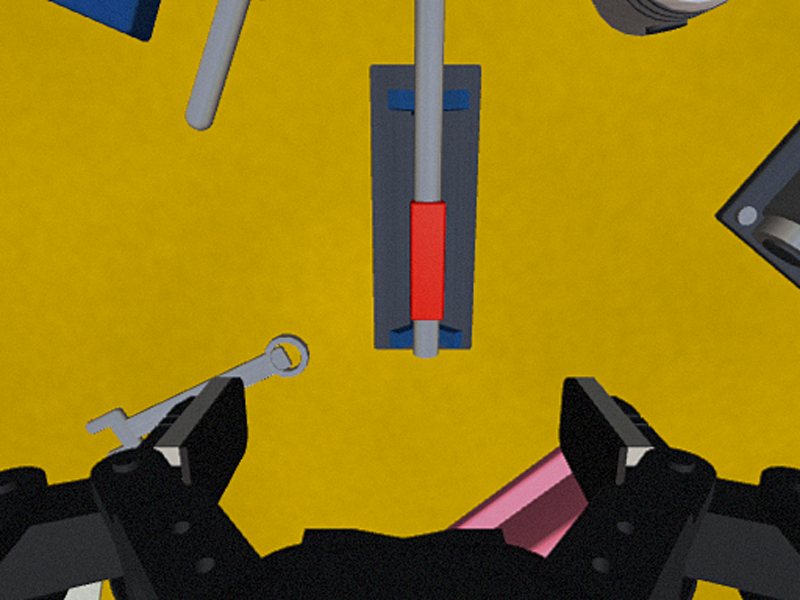

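Run:
```python
from h import *
import pickle; c=pickle.load(open("w1.pkl","rb"))
a,b=[onz(c,np.array(p)/1.5625,.063) for p in((428.5,202),(427.5,320))]; print((a+b)/2,np.linalg.norm(a-b),np.degrees(np.arctan2(*(a-b)[1::-1])))
a,b=[onz(c,np.array(p)/1.5625,.059) for p in((429.5,0),(426,355))]; print(a,b,np.degrees(np.arctan2(*(a-b)[1::-1])))
# posts: mid x of the front post/plate: plate corners z=.008
p=[onz(c,np.array(p)/1.5625,.008)for p in((370,66),(481,66),(470,349),(375,349))];m1=(p[0]+p[1])/2;m2=(p[2]+p[3])/2;print(m1,m2,np.linalg.norm(m1-m2),np.degrees(np.arctan2(*(m1-m2)[1::-1])))
```

```text
[0.49958413 0.3116083  0.063     ] 0.06933356681428735 22.969758544471684
[0.62584069 0.3653101  0.059     ] [0.44549779 0.2892753  0.059     ] 22.860890704857212
[0.60386253 0.35570821 0.008     ] [0.43098158 0.28332525 0.008     ] 0.1874222921284654 22.718414756600204
```

```bash
python3 - <<'E'
from h import *
plan((.4995,.3115,.032),np.radians(22.8))
E
python3 -m handwheel '[{"travel":[0.035,0.096,0.1],"dr":[0,0,0]},{"travel":[0,0,0.25],"dr":[0,0,0]},{"travel":[0,0,0.25],"dr":[0,0,0]},{"travel":[0,0,0.25],"dr":[0,0,0]},{"travel":[0,0,0.1],"dr":[0,0,0]},{"travel":[0,0,0],"dr":[0,0,0]},{"travel":[0,0,0],"dr":[0,0,0]}]'
python3 - <<'E'
from h import *
pose();plan((.4995,.3115,.032),np.radians(22.8))
E
```

```text
travel [0.035 0.097 1.241]
dr [-0.     0.001 -0.003]
time_s: 2.83
eef_pos: [0.5045, 0.3044, 0.0748]
eef_rot: [0.0, 0.981, 0.193, 0.004]
wrist_force: [0.2, 0.6, 0.0]
opening: 1.001
t 2.83 pos [0.5045 0.3044 0.0748] yaw 22.28 z [ 7.2e-03  8.0e-04 -1.0e+00] F [0.2 0.6 0. ] M [ 0.    0.01 -0.01] q6 1.53 op 1.001
travel [-0.015 -0.057  0.285]
dr [ 0.004 -0.013 -0.017]
```

```bash
python3 -m handwheel '[{"travel":[-0.015,-0.057,0],"dr":[0.004,-0.013,-0.017]},{"travel":[0,0,0.1],"dr":[0,0,0]},{"travel":[0,0,0.1],"dr":[0,0,0]},{"travel":[0,0,0.08],"dr":[0,0,0]},{"travel":[0,0,0],"dr":[0,0,0]}]'
python3 - <<'E'
from h import *
pose();plan((.4995,.3115,.032),np.radians(22.8))
E
```

```text
time_s: 3.25
eef_pos: [0.5047, 0.3132, 0.041]
eef_rot: [-0.001, 0.98, 0.197, 0.006]
wrist_force: [0.9, -0.2, -0.4]
opening: 1.001
t 3.25 pos [0.5047 0.3132 0.041 ] yaw 22.72 z [ 0.0118  0.0051 -0.9999] F [ 0.9 -0.2 -0.4] M [-0.01 -0.02  0.  ] q6 1.53 op 1.001
travel [-0.037 -0.003  0.059]
dr [-0.    -0.024 -0.003]
```

```bash
python3 -m handwheel '[{"travel":[-0.037,-0.003,0.03],"dr":[0,-0.024,0]},{"travel":[0,0,0.03],"dr":[0,0,0]},{"travel":[0,0,0],"dr":[0,0,0]},{"travel":[0,0,0],"dr":[0,0,0]}]'
python3 - <<'E'
from h import *
pose();plan((.4995,.3115,.032),np.radians(22.8))
E
```

```text
time_s: 3.58
eef_pos: [0.5011, 0.3127, 0.0351]
eef_rot: [-0.0, 0.98, 0.197, 0.002]
wrist_force: [-0.5, -0.7, 0.2]
opening: 1.001
t 3.58 pos [0.5011 0.3127 0.0351] yaw 22.76 z [ 0.0039  0.0017 -1.    ] F [-0.5 -0.7  0.2] M [ 0.02 -0.01 -0.03] q6 1.53 op 1.001
travel [-0.013  0.003  0.021]
dr [-0.    -0.008 -0.001]
```

```bash
python3 -m handwheel '[{"travel":[-0.013,0.004,0.025],"dr":[0,-0.008,0]},{"travel":[0,0,0],"dr":[0,0,0]},{"travel":[0,0,0],"dr":[0,0,0]}]'
python3 -m handwheel '[{"travel":[0,0,0],"dr":[0,0,0]},{"travel":[0,0,0],"dr":[0,0,0]},{"travel":[0,0,0],"dr":[0,0,0]},{"travel":[0,0,0],"dr":[0,0,0]},{"travel":[0,0,0],"dr":[0,0,0]},{"travel":[0,0,0],"dr":[0,0,0]},{"travel":[0,0,0],"dr":[0,0,0]},{"travel":[0,0,0],"dr":[0,0,0]},{"travel":[0,0,0],"dr":[0,0,0]},{"travel":[0,0,0],"dr":[0,0,0]}]' -1
python3 - <<'E'
from h import *
pose()
E
```

```text
time_s: 3.83
eef_pos: [0.5002, 0.3117, 0.0322]
eef_rot: [-0.0, 0.98, 0.197, 0.001]
wrist_force: [0.3, 0.9, -0.2]
opening: 1.004
time_s: 4.67
eef_pos: [0.5002, 0.3124, 0.0328]
eef_rot: [-0.001, 0.98, 0.197, 0.001]
wrist_force: [-0.5, 0.2, -0.3]
opening: 0.222
t 4.67 pos [0.5002 0.3124 0.0328] yaw 22.77 z [ 0.0017  0.0017 -1.    ] F [-0.5  0.2 -0.3] M [ 0.14  0.05 -0.01] q6 1.53 op 0.222
```

```bash
python3 -m handwheel '[{"travel":[0,0,-0.07],"dr":[0,0,0]},{"travel":[-0.01,0,-0.1],"dr":[0,0,0]},{"travel":[-0.01,0,-0.15],"dr":[0,0,0]},{"travel":[0,0,0],"dr":[0,0,0]}]'
python3 - <<'E'
from h import *
pose();plan((.483,-.014,.17),np.radians(22))
E
```

```text
time_s: 5.0
eef_pos: [0.4954, 0.3097, 0.0813]
eef_rot: [0.0, 0.98, 0.197, -0.002]
wrist_force: [1.6, 0.4, -1.4]
opening: 0.223
t 5.0 pos [0.4954 0.3097 0.0813] yaw 22.76 z [-0.0038 -0.0012 -1.    ] F [ 1.6  0.4 -1.4] M [ 0.02 -0.09  0.01] q6 1.53 op 0.223
travel [-0.913  1.958 -0.588]
dr [-0.001  0.008  0.025]
```

```bash
python3 -m handwheel '[{"travel":[0,0,-0.2],"dr":[0,0,0]},{"travel":[0,0,-0.2],"dr":[0,0.008,0.02]},{"travel":[-0.11,0.24,-0.05],"dr":[0,0,0]},{"travel":[-0.11,0.24,0],"dr":[0,0,0]},{"travel":[-0.11,0.24,0],"dr":[0,0,0]},{"travel":[-0.11,0.24,0],"dr":[0,0,0]},{"travel":[-0.11,0.24,0],"dr":[0,0,0]},{"travel":[-0.11,0.24,0],"dr":[0,0,0]},{"travel":[-0.11,0.24,0],"dr":[0,0,0]},{"travel":[-0.11,0.2,0],"dr":[0,0,0]},{"travel":[0,0,0],"dr":[0,0,0]},{"travel":[0,0,0],"dr":[0,0,0]}]'
python3 - <<'E'
from h import *
pose();plan((.475,-.017,.1),np.radians(22))
c=viewer.get_calibration("wrist"); im=viewer.camera("wrist")
cv2.imwrite("pics/w2.png",cv2.resize(im[:,:,::-1],(800,600),interpolation=cv2.INTER_CUBIC))
import pickle; pickle.dump(c,open("w2.pkl","wb"))
print(proj(c,(.655,.0555,.094))*1.5625,proj(c,(.655,.0555,.06))*1.5625)
E
```

```text
time_s: 6.0
eef_pos: [0.4782, -0.0147, 0.1519]
eef_rot: [0.002, 0.981, 0.194, 0.002]
wrist_force: [-0.3, 0.4, -2.5]
opening: 0.223
t 6.0 pos [ 0.4782 -0.0147  0.1519] yaw 22.4 z [ 0.0051 -0.0028 -1.    ] F [-0.3  0.4 -2.5] M [ 0.03  0.02 -0.02] q6 0.9 op 0.223
travel [-0.026  0.004  0.346]
dr [ 0.009 -0.007  0.013]
[ 409.67463102 -265.5005194 ] [ 408.09460732 -194.29832827]
```

View pics/w2.png

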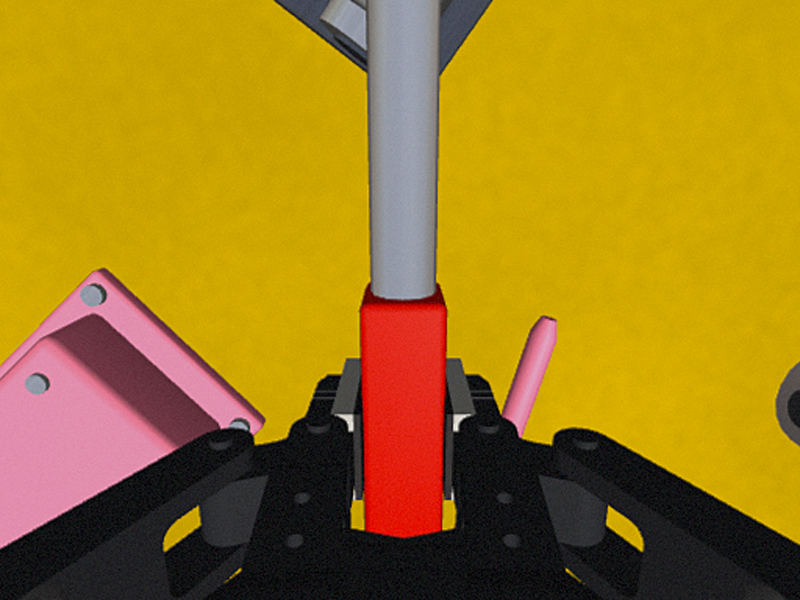

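The bar is held straight in the jaws, and the eye is out of the wrist camera's view. I'll go down to loop height and compare tip and eye in the fixed cameras.

```bash
python3 -m handwheel '[{"travel":[-0.026,0.004,0.15],"dr":[0.009,-0.007,0.013]},{"travel":[0,0,0.2],"dr":[0,-0.01,0]},{"travel":[0,0,0.15],"dr":[0,-0.01,0]},{"travel":[0,0,0],"dr":[0,0,0]},{"travel":[0,0,0],"dr":[0,0,0]}]'
python3 - <<'E'
from h import *
pose();plan((.475,-.017,.0758),np.radians(22))
E
```

```text
time_s: 6.47
eef_pos: [0.4768, -0.0128, 0.076]
eef_rot: [0.002, 0.981, 0.194, -0.003]
wrist_force: [0.9, -0.4, -1.7]
opening: 0.221
t 6.47 pos [ 0.4768 -0.0128  0.076 ] yaw 22.34 z [-0.0061 -0.0047 -1.    ] F [ 0.9 -0.4 -1.7] M [ 0.01 -0.04  0.01] q6 0.91 op 0.221
travel [-0.021  0.021  0.002]
dr [0.004 0.014 0.011]
```

```bash
python3 -m handwheel '[{"travel":[-0.021,0.021,0.002],"dr":[0.004,0.014,0.011]},{"travel":[0,0,0],"dr":[0,0,0]},{"travel":[0,0,0],"dr":[0,0,0]}]'
python3 - <<'E'
from h import *
o,R=pose()
out=[]
for n,(x,y) in (("top",(200,115)),("side",(180,150))):
    im=np.mean([viewer.camera(n).astype(float) for _ in range(4)],0).astype(np.uint8)[:,:,::-1]
    cv2.imwrite(f"pics/raw2_{n}.png",im)
    out.append(cv2.resize(im[y:y+75,x:x+50],(400,600),interpolation=cv2.INTER_CUBIC))
    c=viewer.get_calibration(n); p=o["eef_pos"]+.0182*-R[:,2]
    for k,X in(("tip",p+.16*R[:,0]),("grip",p),("eye",[.655,.0555,.094])): print(n,k,(proj(c,X)-(x,y))*8)
cv2.imwrite("pics/c2.png",np.hstack(out))
E
```

```text
time_s: 6.72
eef_pos: [0.4761, -0.0155, 0.078]
eef_rot: [0.0, 0.981, 0.193, 0.001]
wrist_force: [1.3, -0.2, -2.6]
opening: 0.227
t 6.72 pos [ 0.4761 -0.0155  0.078 ] yaw 22.21 z [ 2.5e-03  3.0e-04 -1.0e+00] F [ 1.3 -0.2 -2.6] M [-0.03  0.1  -0.03] q6 0.9 op 0.227
top tip [305.88385658 302.99761082]
top grip [473.13625754 681.30492892]
top eye [277.26729081 227.06798528]
side tip [342.42813685 242.25987552]
side grip [784.56954723 319.53165371]
side eye [258.58907368 230.20140237]
```

View pics/c2.png

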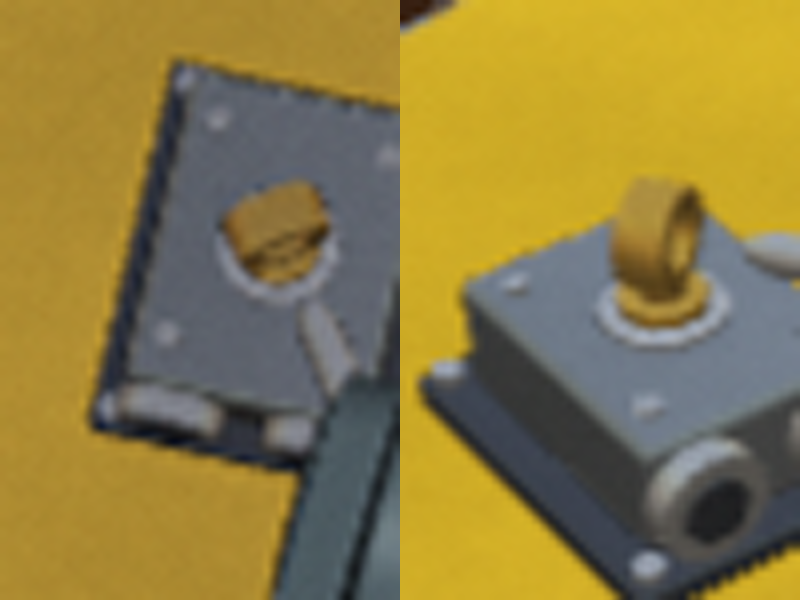

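Run:
```python
from h import *
T,S=viewer.get_calibration("top"),viewer.get_calibration("side")
g=lambda p,z:onz(T,np.array(p)/8+(200,115),z)
a,b=g((232,240),.094),g((325,206),.094); print((a+b)/2,np.linalg.norm(a-b),np.degrees(np.arctan2(*(a-b)[1::-1]))-90)
# silhouette overlay for candidates
th=np.linspace(0,2*np.pi,60)
ims={n:cv2.imread(f"pics/raw2_{n}.png") for n in("top","side")}
def pts(x,y,yaw):
    u=np.array([np.cos(yaw),np.sin(yaw),0]);v=np.array([-u[1],u[0],0]);c0=np.array([x,y,.094])
    return {(s,r):[c0+s*u+r*(np.cos(t)*v+np.array([0,0,np.sin(t)])) for t in th] for s in(-.01,.01) for r in(.011,.02)}
out=[]
for (n,(x0,y0),c) in (("top",(215,125),T),("side",(195,160),S)):
    row=[]
    for cand in ((.655,.0555,np.radians(22)),(.655,.0555,np.radians(26))):
        im=cv2.resize(ims[n][y0:y0+40,x0:x0+40],(400,300) if 0 else (400,400),interpolation=cv2.INTER_CUBIC)
        for k,P in pts(*cand).items():
            q=np.array([(proj(c,X)-(x0,y0)+.5)*10-.5 for X in P]).astype(int)
            if n=="top" and k[1]<.015: continue
            cv2.polylines(im,[q],True,(0,0,255) if k[0]<0 else (255,0,0),1)
        row.append(im[:300] if n=="top" else im[:300])
    out.append(np.hstack(row))
cv2.imwrite("pics/ov.png",np.vstack(out))
```

```text
[0.65661013 0.05497259 0.094     ] 0.038467046222280685 19.31237466052019
```

View pics/ov.png

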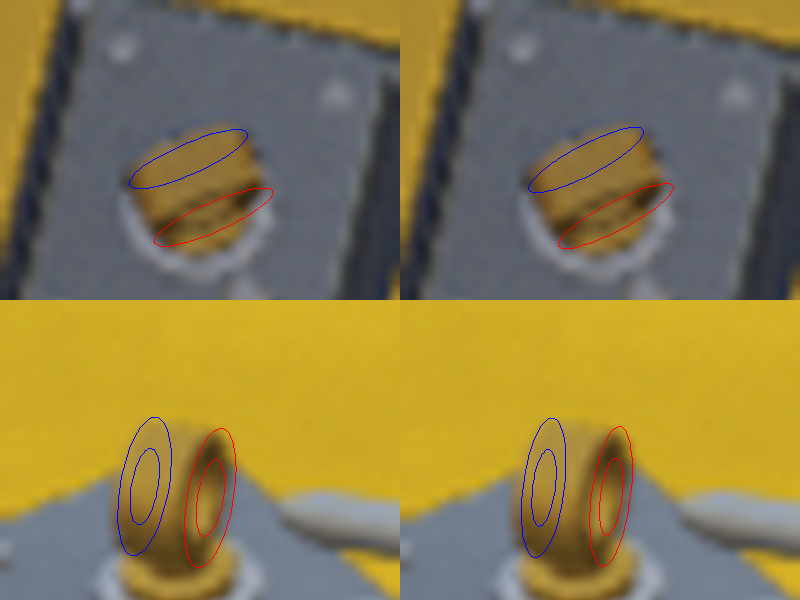

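The model ring overlay fits best shifted about 1–2 mm, which puts the eye at about (0.6565, 0.0563) with its hole axis at about 21°. The tip prediction agrees to under 1 mm.

```bash
python3 - <<'E'
from h import *
plan((.4791,-.0118,.0758),np.radians(21))
E
python3 -m handwheel '[{"travel":[0.028,-0.016,0.015],"dr":[0,-0.005,0.04]},{"travel":[0,0,0],"dr":[0,0,0]},{"travel":[0,0,0],"dr":[0,0,0]}]'
python3 - <<'E'
from h import *
pose()
plan((.4791,-.0118,.0758),np.radians(21))
E
```

```text
travel [ 0.032 -0.014  0.008]
dr [-0.    -0.002  0.04 ]
time_s: 7.37
eef_pos: [0.4785, -0.0119, 0.0748]
eef_rot: [0.0, 0.983, 0.182, -0.001]
wrist_force: [0.8, 0.3, -1.7]
opening: 0.223
t 7.37 pos [ 0.4785 -0.0119  0.0748] yaw 20.96 z [-1.6e-03 -5.0e-04 -1.0e+00] F [ 0.8  0.3 -1.7] M [-0.02  0.04  0.01] q6 0.93 op 0.223
travel [ 0.004  0.001 -0.007]
dr [-0.     0.003 -0.001]
```

```bash
python3 -m handwheel '[{"travel":[0.06,0,-0.007],"dr":[0,0.003,0]},{"travel":[0.06,0,0],"dr":[0,0,0]},{"travel":[0.06,0,0],"dr":[0,0,0]},{"travel":[0,0,0],"dr":[0,0,0]},{"travel":[0,0,0],"dr":[0,0,0]}]'
python3 - <<'E'
from h import *
pose()
plan(np.array((.4791,-.0118,.0758))+.03*np.array((.9336,.3584,0)),np.radians(21))
E
```

```text
time_s: 7.78
eef_pos: [0.5069, -0.0014, 0.0762]
eef_rot: [0.0, 0.983, 0.183, 0.0]
wrist_force: [-0.6, -0.2, -2.0]
opening: 0.226
t 7.78 pos [ 0.5069 -0.0014  0.0762] yaw 21.03 z [ 8.e-04  1.e-04 -1.e+00] F [-0.6 -0.2 -2. ] M [ 0.   -0.03  0.03] q6 0.97 op 0.226
travel [ 0.002 -0.002  0.003]
dr [ 0.    -0.002  0.001]
```

```bash
python3 -m handwheel '[{"travel":[0.07,0,0],"dr":[0,0,0]},{"travel":[0.07,0,0],"dr":[0,0,0]},{"travel":[0,0,0],"dr":[0,0,0]}]'
python3 -m handwheel '[{"travel":[0.07,0,0],"dr":[0,0,0]},{"travel":[0.07,0,0],"dr":[0,0,0]},{"travel":[0.07,0,0],"dr":[0,0,0]},{"travel":[0,0,0],"dr":[0,0,0]},{"travel":[0,0,0],"dr":[0,0,0]}]'
python3 - <<'E'
from h import *
pose()
plan(np.array((.4791,-.0118,.0758))+.085*np.array((.9336,.3584,0)),np.radians(21))
out=[]
for n,(x,y) in (("top",(200,115)),("side",(180,150))):
    im=viewer.camera(n)[:,:,::-1]
    out.append(cv2.resize(im[y:y+75,x:x+50],(400,600),interpolation=cv2.INTER_CUBIC))
cv2.imwrite("pics/c3.png",np.hstack(out))
E
```

```text
time_s: 8.03
eef_pos: [0.5274, 0.0066, 0.0759]
eef_rot: [-0.0, 0.983, 0.183, 0.0]
wrist_force: [0.9, 0.7, -1.8]
opening: 0.22
time_s: 8.45
eef_pos: [0.5574, 0.0187, 0.075]
eef_rot: [-0.0, 0.983, 0.184, -0.001]
wrist_force: [0.5, -0.9, -2.0]
opening: 0.226
t 8.45 pos [0.5574 0.0187 0.075 ] yaw 21.15 z [-3.e-03 -1.e-04 -1.e+00] F [ 0.5 -0.9 -2. ] M [ 0.    0.03 -0.02] q6 1.02 op 0.226
travel [ 0.006  0.003 -0.006]
dr [-0.002  0.005  0.005]
```

View pics/c3.png

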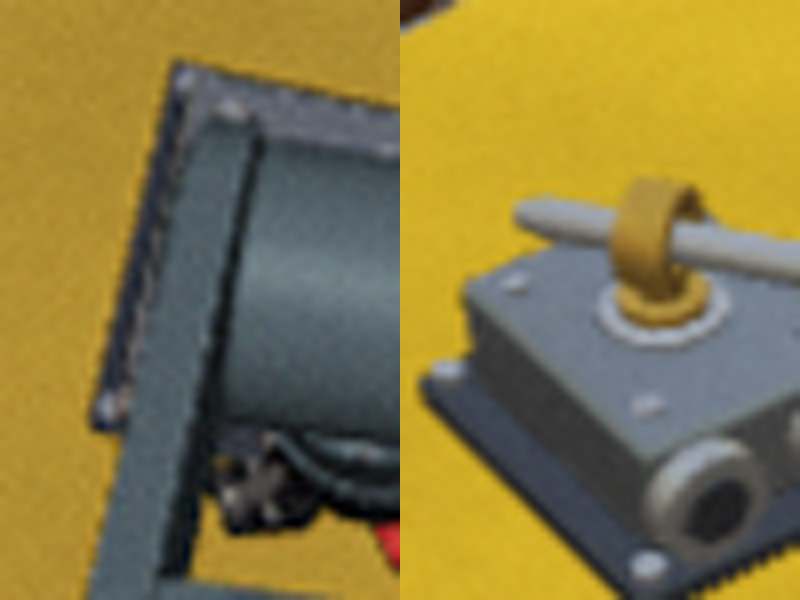

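```bash
cat >> h.py <<'E'
C=np.array((.6565,.0563))
def mon(dth=0,r=.1065,z=.0765):
    o,R=pose(); d=o["eef_pos"][:2]-C; F=o["wrist_force"]
    print("r",round(np.hypot(*d),4),"brg",round(np.degrees(np.arctan2(-d[1],-d[0])),2),"Mz on tool",round(d[0]*F[1]-d[1]*F[0]+o["torque"][2],3))
    y=np.degrees(np.arctan2(R[1,0],R[0,0]))-dth
    th=np.radians(y); plan([*(C-r*np.array([np.cos(th),np.sin(th)])),z],th)
E
python3 -m handwheel '[{"travel":[0.005,-0.02,-0.01],"dr":[0,0.005,0.05]},{"travel":[0.001,-0.037,0],"dr":[0,0,0.1]},{"travel":[0.001,-0.037,0],"dr":[0,0,0.1]},{"travel":[0.001,-0.037,0],"dr":[0,0,0.1]},{"travel":[0.001,-0.037,0],"dr":[0,0,0.1]},{"travel":[0,0,0],"dr":[0,0,0]}]'
python3 -c "
from h import *
mon()"
```

```text
time_s: 9.05
eef_pos: [0.5479, 0.0428, 0.0761]
eef_rot: [-0.001, 0.998, 0.06, -0.002]
wrist_force: [-0.4, 0.3, -2.1]
opening: 0.225
t 9.05 pos [0.5479 0.0428 0.0761] yaw 6.92 z [-0.0034  0.0011 -1.    ] F [-0.4  0.3 -2.1] M [0.03 0.   0.06] q6 1.31 op 0.225
r 0.1095 brg 7.07 Mz on tool 0.024
travel [ 0.02  -0.002 -0.003]
dr [-0.003  0.006 -0.   ]
```

```bash
python3 -m handwheel '[{"travel":[0.02,-0.037,0],"dr":[0,0.006,0.1]},{"travel":[0.001,-0.037,0],"dr":[0,0,0.1]},{"travel":[0.001,-0.037,0],"dr":[0,0,0.1]},{"travel":[0,0,0],"dr":[0,0,0]}]'
python3 -c "
from h import *
mon(6)"
```

```text
time_s: 9.38
eef_pos: [0.549, 0.06, 0.0763]
eef_rot: [-0.001, 1.0, -0.017, 0.0]
wrist_force: [1.9, 0.0, -3.9]
opening: 0.228
t 9.38 pos [0.549  0.06   0.0763] yaw -1.98 z [ 3.0e-04  1.8e-03 -1.0e+00] F [ 1.9  0.  -3.9] M [ 0.03 -0.13  0.19] q6 1.5 op 0.228
r 0.1075 brg -1.97 Mz on tool 0.178
travel [ 0.011 -0.074 -0.002]
dr [-0.003 -0.     0.2  ]
```

```bash
python3 -m handwheel '[{"travel":[0.008,-0.037,0],"dr":[0,0,0.1]},{"travel":[0.001,-0.037,0],"dr":[0,0,0.1]},{"travel":[0.001,-0.037,0],"dr":[0,0,0.1]},{"travel":[0.001,-0.037,0],"dr":[0,0,0.1]}]'
python3 -c "
from h import *
mon(6)"
```

```text
time_s: 9.72
eef_pos: [0.5518, 0.0809, 0.0761]
eef_rot: [-0.001, 0.993, -0.118, -0.001]
wrist_force: [1.5, 2.5, -2.9]
opening: 0.227
t 9.72 pos [0.5518 0.0809 0.0761] yaw -13.59 z [-0.0014  0.0014 -1.    ] F [ 1.5  2.5 -2.9] M [ 0.32 -0.14  0.59] q6 1.74 op 0.227
r 0.1075 brg -13.23 Mz on tool 0.288
travel [ 0.011 -0.079 -0.003]
dr [-0.002  0.003  0.2  ]
```

```bash
python3 -m handwheel '[{"travel":[0.008,-0.05,0],"dr":[0,0,0.08]},{"travel":[0.001,-0.04,0],"dr":[0,0,0.1]},{"travel":[0.001,-0.037,0],"dr":[0,0,0.1]},{"travel":[0.001,-0.037,0],"dr":[0,0,0.1]}]'
python3 -c "
from h import *
mon(6)"
```

```text
time_s: 10.05
eef_pos: [0.5586, 0.1007, 0.076]
eef_rot: [0.002, 0.977, -0.215, -0.003]
wrist_force: [0.7, 3.0, -0.3]
opening: 0.225
t 10.05 pos [0.5586 0.1007 0.076 ] yaw -24.89 z [-0.0063 -0.0028 -1.    ] F [ 0.7  3.  -0.3] M [ 0.43 -0.1   0.54] q6 1.98 op 0.225
r 0.1075 brg -24.4 Mz on tool 0.215
travel [ 0.011 -0.08  -0.004]
dr [0.01  0.008 0.2  ]
```

```bash
python3 -m handwheel '[{"travel":[0.008,-0.03,0],"dr":[0.01,0.008,0.04]},{"travel":[0.001,-0.015,0],"dr":[0,0,0.035]},{"travel":[0.001,-0.013,0],"dr":[0,0,0.035]},{"travel":[0.001,-0.013,0],"dr":[0,0,0.035]}]'
python3 -c "
from h import *
mon(3)"
```

```text
time_s: 10.38
eef_pos: [0.5624, 0.1081, 0.0756]
eef_rot: [0.001, 0.968, -0.251, -0.002]
wrist_force: [-3.4, 1.6, 1.5]
opening: 0.229
t 10.38 pos [0.5624 0.1081 0.0756] yaw -29.07 z [-0.0054 -0.0013 -1.    ] F [-3.4  1.6  1.5] M [0.18 0.23 0.24] q6 2.06 op 0.229
r 0.1074 brg -28.86 Mz on tool 0.261
travel [ 0.007 -0.04  -0.006]
dr [0.007 0.008 0.1  ]
```

```bash
python3 -m handwheel '[{"travel":[0,-0.012,0],"dr":[0,0,0.03]},{"travel":[0,-0.012,0],"dr":[0,0,0.03]},{"travel":[0,-0.012,0],"dr":[0,0,0.03]}]'
python3 -c "
from h import *
mon(3)"
```

```text
time_s: 10.63
eef_pos: [0.5652, 0.1129, 0.0757]
eef_rot: [0.001, 0.961, -0.275, -0.003]
wrist_force: [-2.1, 0.1, 0.4]
opening: 0.223
t 10.63 pos [0.5652 0.1129 0.0757] yaw -31.91 z [-0.0056 -0.0012 -1.    ] F [-2.1  0.1  0.4] M [-0.11  0.2   0.12] q6 2.12 op 0.223
r 0.1075 brg -31.8 Mz on tool 0.228
travel [ 0.007 -0.038 -0.006]
dr [0.008 0.008 0.1  ]
```

Running torque is about 0.25 N m, as specified. I'll keep going in small steps.

```bash
python3 -m handwheel '[{"travel":[0.004,-0.013,-0.003],"dr":[0.005,0.005,0.035]},{"travel":[0,-0.013,0],"dr":[0,0,0.035]},{"travel":[0,-0.013,0],"dr":[0,0,0.035]}]'
python3 -c "
from h import *
mon(3)"
```

```text
time_s: 10.88
eef_pos: [0.5687, 0.1182, 0.0756]
eef_rot: [0.0, 0.953, -0.304, -0.001]
wrist_force: [-1.7, 0.1, -0.8]
opening: 0.224
t 10.88 pos [0.5687 0.1182 0.0756] yaw -35.34 z [-2.8e-03  1.0e-04 -1.0e+00] F [-1.7  0.1 -0.8] M [0.02 0.14 0.16] q6 2.19 op 0.224
r 0.1075 brg -35.16 Mz on tool 0.252
travel [ 0.007 -0.039 -0.006]
dr [0.003 0.004 0.1  ]
```

```bash
python3 -m handwheel '[{"travel":[0.002,-0.013,-0.002],"dr":[0.003,0.003,0.03]},{"travel":[0,-0.013,0],"dr":[0,0,0.03]},{"travel":[0,-0.013,0],"dr":[0,0,0.03]}]'
python3 -c "
from h import *
mon(3)"
```

```text
time_s: 11.13
eef_pos: [0.5723, 0.1229, 0.0754]
eef_rot: [0.0, 0.944, -0.329, -0.001]
wrist_force: [-3.0, -0.5, 0.7]
opening: 0.222
t 11.13 pos [0.5723 0.1229 0.0754] yaw -38.36 z [-0.0017 -0.     -1.    ] F [-3.  -0.5  0.7] M [-0.21  0.33  0.02] q6 2.25 op 0.222
r 0.1074 brg -38.35 Mz on tool 0.263
travel [ 0.007 -0.037 -0.007]
dr [0.002 0.002 0.1  ]
```

```bash
python3 -m handwheel '[{"travel":[0.002,-0.013,-0.002],"dr":[0,0,0.03]},{"travel":[0,-0.013,0],"dr":[0,0,0.03]}]'
python3 -c "
from h import *
mon(3)"
```

```text
time_s: 11.3
eef_pos: [0.5747, 0.1259, 0.0755]
eef_rot: [0.001, 0.939, -0.345, -0.001]
wrist_force: [-3.0, -1.3, -0.1]
opening: 0.219
t 11.3 pos [0.5747 0.1259 0.0755] yaw -40.39 z [-3.1e-03 -3.0e-04 -1.0e+00] F [-3.  -1.3 -0.1] M [-0.29  0.36 -0.02] q6 2.29 op 0.219
r 0.1074 brg -40.38 Mz on tool 0.298
travel [ 0.007 -0.037 -0.007]
dr [0.004 0.004 0.1  ]
```

```bash
python3 -m handwheel '[{"travel":[0.003,-0.012,-0.002],"dr":[0.002,0.002,0.03]},{"travel":[0,-0.012,0],"dr":[0,0,0.03]}]'
python3 -c "
from h import *
mon(3)"
```

```text
time_s: 11.47
eef_pos: [0.5771, 0.1287, 0.0755]
eef_rot: [0.001, 0.932, -0.362, -0.001]
wrist_force: [-2.2, -0.3, 0.2]
opening: 0.224
t 11.47 pos [0.5771 0.1287 0.0755] yaw -42.39 z [-0.0027 -0.     -1.    ] F [-2.2 -0.3  0.2] M [-0.19  0.32  0.  ] q6 2.33 op 0.224
r 0.1074 brg -42.37 Mz on tool 0.19
travel [ 0.007 -0.037 -0.007]
dr [0.004 0.004 0.1  ]
```

```bash
python3 -m handwheel '[{"travel":[0.003,-0.012,-0.002],"dr":[0,0,0.03]},{"travel":[0,-0.012,0],"dr":[0,0,0.03]}]'
python3 -c "
from h import *
mon(3)"
```

```text
time_s: 11.63
eef_pos: [0.5797, 0.1315, 0.0756]
eef_rot: [0.001, 0.926, -0.378, -0.002]
wrist_force: [-3.4, -0.3, -0.2]
opening: 0.222
t 11.63 pos [0.5797 0.1315 0.0756] yaw -44.4 z [-3.9e-03  2.0e-04 -1.0e+00] F [-3.4 -0.3 -0.2] M [-0.28  0.44 -0.04] q6 2.37 op 0.222
r 0.1075 brg -44.38 Mz on tool 0.233
travel [ 0.007 -0.037 -0.006]
dr [0.005 0.005 0.1  ]
```

```bash
python3 -m handwheel '[{"travel":[0.003,-0.012,-0.002],"dr":[0,0,0.03]},{"travel":[0,-0.012,0],"dr":[0,0,0.03]}]'
python3 -c "
from h import *
mon(3)"
```

```text
time_s: 11.8
eef_pos: [0.5824, 0.1341, 0.0756]
eef_rot: [0.001, 0.919, -0.394, -0.002]
wrist_force: [-3.3, 0.0, -0.4]
opening: 0.226
t 11.8 pos [0.5824 0.1341 0.0756] yaw -46.4 z [-4.9e-03  4.0e-04 -1.0e+00] F [-3.3  0.  -0.4] M [-0.13  0.48 -0.07] q6 2.41 op 0.226
r 0.1074 brg -46.38 Mz on tool 0.188
travel [ 0.007 -0.037 -0.006]
dr [0.006 0.007 0.1  ]
```

```bash
python3 -m handwheel '[{"travel":[0.003,-0.012,-0.002],"dr":[0.004,0.004,0.03]},{"travel":[0,-0.012,0],"dr":[0,0,0.03]}]'
python3 -c "
from h import *
mon(3)"
```

```text
time_s: 11.97
eef_pos: [0.5852, 0.1366, 0.0756]
eef_rot: [0.0, 0.912, -0.41, -0.001]
wrist_force: [-3.5, -1.0, -2.4]
opening: 0.221
t 11.97 pos [0.5852 0.1366 0.0756] yaw -48.41 z [-2.8e-03  5.0e-04 -1.0e+00] F [-3.5 -1.  -2.4] M [-0.11  0.51 -0.12] q6 2.45 op 0.221
r 0.1074 brg -48.39 Mz on tool 0.228
travel [ 0.007 -0.037 -0.006]
dr [0.003 0.004 0.1  ]
```

```bash
python3 -m handwheel '[{"travel":[0.003,-0.012,-0.002],"dr":[0.002,0.002,0.03]},{"travel":[0,-0.012,0],"dr":[0,0,0.03]}]'
python3 -c "
from h import *
mon(3)"
```

```text
time_s: 12.13
eef_pos: [0.588, 0.139, 0.0755]
eef_rot: [0.0, 0.905, -0.426, -0.001]
wrist_force: [-4.0, 0.5, -1.7]
opening: 0.226
t 12.13 pos [0.588  0.139  0.0755] yaw -50.41 z [-2.2e-03  7.0e-04 -1.0e+00] F [-4.   0.5 -1.7] M [-0.1   0.52 -0.08] q6 2.49 op 0.226
r 0.1074 brg -50.39 Mz on tool 0.215
travel [ 0.007 -0.037 -0.006]
dr [0.002 0.004 0.1  ]
```

```bash
python3 -m handwheel '[{"travel":[0.003,-0.012,-0.002],"dr":[0,0,0.03]}]'
python3 -c "
from h import *
mon(3)"
```

```text
time_s: 12.22
eef_pos: [0.5895, 0.1401, 0.0757]
eef_rot: [0.0, 0.901, -0.434, -0.001]
wrist_force: [-5.4, 2.0, -0.4]
opening: 0.222
t 12.22 pos [0.5895 0.1401 0.0757] yaw -51.41 z [-0.0028  0.001  -1.    ] F [-5.4  2.  -0.4] M [ 0.22  0.75 -0.07] q6 2.5 op 0.222
r 0.1073 brg -51.39 Mz on tool 0.248
travel [ 0.006 -0.037 -0.006]
dr [0.003 0.005 0.1  ]
```

```bash
python3 -m handwheel '[{"travel":[0,-0.012,0],"dr":[0,0.002,0.03]},{"travel":[0,-0.012,0],"dr":[0,0,0.03]}]'
python3 -c "
from h import *
mon(3)"
```

```text
time_s: 12.38
eef_pos: [0.5924, 0.1425, 0.0755]
eef_rot: [0.001, 0.893, -0.449, -0.001]
wrist_force: [-5.3, -0.9, -0.8]
opening: 0.222
t 12.38 pos [0.5924 0.1425 0.0755] yaw -53.41 z [-2.8e-03 -2.0e-04 -1.0e+00] F [-5.3 -0.9 -0.8] M [-0.11  0.79  0.04] q6 2.54 op 0.222
r 0.1074 brg -53.37 Mz on tool 0.555
travel [ 0.007 -0.038 -0.007]
dr [0.005 0.003 0.1  ]
```

```bash
python3 -m handwheel '[{"travel":[0,-0.012,0],"dr":[0,0.002,0.03]}]'
python3 -c "
from h import *
mon(3)"
```

```text
time_s: 12.47
eef_pos: [0.5938, 0.1434, 0.0754]
eef_rot: [0.001, 0.889, -0.457, -0.001]
wrist_force: [-6.4, -0.4, -0.4]
opening: 0.222
t 12.47 pos [0.5938 0.1434 0.0754] yaw -54.39 z [-0.0029 -0.0014 -1.    ] F [-6.4 -0.4 -0.4] M [-0.19  0.82  0.16] q6 2.56 op 0.222
r 0.1074 brg -54.25 Mz on tool 0.737
travel [ 0.007 -0.039 -0.008]
dr [0.006 0.001 0.1  ]
```

```bash
python3 -m handwheel '[{"travel":[0,-0.012,0],"dr":[0,0.002,0.03]}]'
python3 -c "
from h import *
mon(3)"
```

```text
time_s: 12.55
eef_pos: [0.595, 0.1443, 0.0752]
eef_rot: [0.002, 0.886, -0.464, -0.001]
wrist_force: [-6.2, -1.2, -0.9]
opening: 0.227
t 12.55 pos [0.595  0.1443 0.0752] yaw -55.35 z [-0.0032 -0.003  -1.    ] F [-6.2 -1.2 -0.9] M [-0.18  0.84  0.35] q6 2.58 op 0.227
r 0.1074 brg -55.05 Mz on tool 0.969
travel [ 0.007 -0.041 -0.009]
dr [ 0.008 -0.001  0.1  ]
```

The eye is on the stop, with torque rising from 0.55 to 0.74 to 0.97 N m. I'll hold here.

```bash
python3 -m handwheel '[{"travel":[0,0,0],"dr":[0,0,0]}]'
python3 -c "
from h import *
mon(0)"
```

```text
time_s: 12.63
eef_pos: [0.595, 0.1443, 0.0751]
eef_rot: [0.002, 0.885, -0.465, -0.001]
wrist_force: [-5.2, 0.8, 0.2]
opening: 0.222
t 12.63 pos [0.595  0.1443 0.0751] yaw -55.39 z [-0.0037 -0.0036 -1.    ] F [-5.2  0.8  0.2] M [-0.02  0.67  0.38] q6 2.59 op 0.222
r 0.1074 brg -55.07 Mz on tool 0.784
travel [ 0.006 -0.004 -0.009]
dr [ 0.01  -0.002 -0.   ]
```

```bash
python3 -m handwheel '[{"travel":[0,0,0],"dr":[0,0,0]}]'
python3 -c "
from h import *
mon(0)"
```

```text
time_s: 12.72
eef_pos: [0.595, 0.1443, 0.0751]
eef_rot: [0.003, 0.885, -0.465, -0.001]
wrist_force: [-5.2, -0.1, -0.4]
opening: 0.221
t 12.72 pos [0.595  0.1443 0.0751] yaw -55.4 z [-0.0039 -0.0042 -1.    ] F [-5.2 -0.1 -0.4] M [-0.04  0.71  0.33] q6 2.59 op 0.221
r 0.1073 brg -55.06 Mz on tool 0.798
travel [ 0.005 -0.004 -0.009]
dr [ 0.011 -0.002 -0.   ]
```

```bash
python3 -m handwheel '[{"travel":[0,-0.008,0],"dr":[0,0,0.018]},{"travel":[0,0,0],"dr":[0,0,0]}]'
python3 -c "
from h import *
mon(0)"
```

```text
time_s: 12.88
eef_pos: [0.5957, 0.1448, 0.0751]
eef_rot: [0.004, 0.883, -0.469, -0.001]
wrist_force: [-4.5, 0.6, -0.0]
opening: 0.223
t 12.88 pos [0.5957 0.1448 0.0751] yaw -55.93 z [-0.005  -0.0055 -1.    ] F [-4.5  0.6 -0. ] M [-0.01  0.77  0.46] q6 2.6 op 0.223
r 0.1073 brg -55.52 Mz on tool 0.819
travel [ 0.006 -0.005 -0.009]
dr [ 0.014 -0.003 -0.   ]
```

```bash
python3 -m handwheel '[{"travel":[0,0,0],"dr":[0,0,0]}]'
python3 -c "
from h import *
mon(0)"
```

```text
time_s: 12.97
eef_pos: [0.5957, 0.1447, 0.0751]
eef_rot: [0.004, 0.883, -0.469, -0.001]
wrist_force: [-5.0, -0.3, -0.8]
opening: 0.224
t 12.97 pos [0.5957 0.1447 0.0751] yaw -55.91 z [-0.0054 -0.0061 -1.    ] F [-5.  -0.3 -0.8] M [-0.03  0.73  0.47] q6 2.6 op 0.224
r 0.1073 brg -55.49 Mz on tool 0.93
travel [ 0.005 -0.005 -0.009]
dr [ 0.015 -0.004 -0.   ]
```

```bash
python3 -m handwheel '[{"travel":[0,0,0],"dr":[0,0,0]}]'
python3 -c "
from h import *
mon(0)"
```

```text
time_s: 13.05
eef_pos: [0.5956, 0.1447, 0.0751]
eef_rot: [0.004, 0.883, -0.469, -0.001]
wrist_force: [-5.5, 0.9, -1.5]
opening: 0.225
t 13.05 pos [0.5956 0.1447 0.0751] yaw -55.89 z [-0.0057 -0.0066 -1.    ] F [-5.5  0.9 -1.5] M [-0.02  0.68  0.54] q6 2.6 op 0.225
r 0.1073 brg -55.46 Mz on tool 0.975
travel [ 0.006 -0.005 -0.009]
dr [ 0.016 -0.004 -0.   ]
```

Torque averages about 0.91 N m, held. Next I'll back off into the middle of the play.

```bash
python3 -m handwheel '[{"travel":[0,0.02,-0.005],"dr":[0.016,-0.004,-0.06]},{"travel":[0.001,0.037,0],"dr":[0,0,-0.1]},{"travel":[0.001,0.037,0],"dr":[0,0,-0.1]},{"travel":[0.001,0.037,0],"dr":[0,0,-0.1]},{"travel":[0,0,0],"dr":[0,0,0]}]'
python3 -c "
from h import *
mon(-5)"
```

```text
time_s: 13.47
eef_pos: [0.5829, 0.1313, 0.076]
eef_rot: [-0.001, 0.924, -0.382, 0.003]
wrist_force: [-2.1, -0.5, -2.3]
opening: 0.224
t 13.47 pos [0.5829 0.1313 0.076 ] yaw -44.88 z [ 0.0055 -0.001  -1.    ] F [-2.1 -0.5 -2.3] M [ 0.04  0.29 -0.11] q6 2.38 op 0.224
r 0.1051 brg -45.52 Mz on tool 0.084
travel [-0.007  0.07  -0.004]
dr [-0.006 -0.009 -0.167]
```

```bash
python3 -m handwheel '[{"travel":[-0.004,0.035,-0.004],"dr":[-0.006,-0.009,-0.09]},{"travel":[-0.004,0.035,0],"dr":[0,0,-0.09]},{"travel":[0,0,0],"dr":[0,0,0]},{"travel":[0,0,0],"dr":[0,0,0]}]'
python3 -c "
from h import *
mon(0)"
```

```text
time_s: 13.8
eef_pos: [0.5783, 0.1238, 0.0777]
eef_rot: [-0.001, 0.94, -0.341, 0.003]
wrist_force: [-1.2, 0.8, -3.5]
opening: 0.226
t 13.8 pos [0.5783 0.1238 0.0777] yaw -39.9 z [ 6.4e-03 -2.0e-04 -1.0e+00] F [-1.2  0.8 -3.5] M [ 0.1   0.43 -0.13] q6 2.28 op 0.226
r 0.1033 brg -40.8 Mz on tool -0.111
travel [-0.021  0.011  0.008]
dr [-0.008 -0.01   0.   ]
```

```bash
python3 -m handwheel '[{"travel":[-0.015,0.011,0.008],"dr":[-0.008,-0.01,-0.05]},{"travel":[0,0,0],"dr":[0,0,0]},{"travel":[0,0,0],"dr":[0,0,0]}]'
python3 -c "
from h import *
mon(0)"
```

```text
time_s: 14.05
eef_pos: [0.5763, 0.1235, 0.0765]
eef_rot: [0.001, 0.944, -0.33, 0.0]
wrist_force: [-1.2, -2.0, -2.0]
opening: 0.228
t 14.05 pos [0.5763 0.1235 0.0765] yaw -38.58 z [-1.0e-04 -1.3e-03 -1.0e+00] F [-1.2 -2.  -2. ] M [-0.19  0.32 -0.25] q6 2.26 op 0.228
r 0.1046 brg -39.97 Mz on tool -0.013
travel [-0.013  0.017 -0.   ]
dr [ 0.002 -0.001 -0.   ]
```

```bash
python3 -m handwheel '[{"travel":[-0.013,0.017,0],"dr":[0.002,0,0]},{"travel":[0,0,0],"dr":[0,0,0]},{"travel":[0,0,0],"dr":[0,0,0]}]'
python3 -c "
from h import *
mon(0)"
```

```text
time_s: 14.3
eef_pos: [0.5748, 0.1235, 0.0773]
eef_rot: [-0.001, 0.944, -0.331, 0.002]
wrist_force: [0.7, -0.9, -1.8]
opening: 0.223
t 14.3 pos [0.5748 0.1235 0.0773] yaw -38.61 z [ 4.7e-03  4.0e-04 -1.0e+00] F [ 0.7 -0.9 -1.8] M [-0.02 -0.01  0.01] q6 2.25 op 0.223
r 0.1058 brg -39.44 Mz on tool 0.039
travel [-0.005  0.01   0.005]
dr [-0.006 -0.006  0.   ]
```

```bash
python3 -m handwheel '[{"travel":[-0.03,0.008,0.005],"dr":[-0.006,-0.006,0]},{"travel":[-0.07,0,0],"dr":[0,0,0]},{"travel":[-0.07,0,0],"dr":[0,0,0]},{"travel":[0,0,0],"dr":[0,0,0]}]'
python3 -c "
from h import *
mon(0,.13)"
```

```text
time_s: 14.63
eef_pos: [0.5533, 0.1402, 0.0772]
eef_rot: [-0.001, 0.944, -0.331, 0.001]
wrist_force: [0.1, 0.4, -1.4]
opening: 0.225
t 14.63 pos [0.5533 0.1402 0.0772] yaw -38.65 z [ 2.4e-03  6.0e-04 -1.0e+00] F [ 0.1  0.4 -1.4] M [0.03 0.04 0.01] q6 2.29 op 0.225
r 0.133 brg -39.13 Mz on tool -0.039
travel [0.02  0.007 0.004]
dr [-0.004 -0.003  0.   ]
```

```bash
python3 -m handwheel '[{"travel":[-0.1,0.003,0.004],"dr":[-0.004,-0.003,0]},{"travel":[-0.1,0,0],"dr":[0,0,0]},{"travel":[-0.1,0,0],"dr":[0,0,0]},{"travel":[-0.1,0,0],"dr":[0,0,0]},{"travel":[-0.1,0,0],"dr":[0,0,0]},{"travel":[0,0,0],"dr":[0,0,0]}]'
python3 -c "
from h import *
mon(0,.2)
plan((.497,.311,.15),np.radians(22.77))"
```

```text
time_s: 15.13
eef_pos: [0.4882, 0.1916, 0.0767]
eef_rot: [-0.0, 0.944, -0.33, 0.0]
wrist_force: [-1.4, 0.8, -1.8]
opening: 0.224
t 15.13 pos [0.4882 0.1916 0.0767] yaw -38.55 z [ 7.e-04  0.e+00 -1.e+00] F [-1.4  0.8 -1.8] M [ 0.04 -0.02 -0.01] q6 2.39 op 0.224
r 0.2159 brg -38.79 Mz on tool 0.058
travel [0.106 0.006 0.002]
dr [-0.001 -0.001  0.   ]
travel [-0.45  -0.659 -0.488]
dr [-0.000e+00 -1.000e-03 -2.044e+00]
```

```bash
python3 -m handwheel '[{"travel":[0,0,-0.2],"dr":[0,0,0]},{"travel":[0,0,-0.25],"dr":[0,0,0]},{"travel":[0,0,0],"dr":[0,0,-0.2]},{"travel":[0,0,0],"dr":[0,0,-0.23]},{"travel":[0,0,0],"dr":[0,0,-0.23]},{"travel":[0,0,0],"dr":[0,0,-0.23]},{"travel":[0,0,0],"dr":[0,0,-0.23]},{"travel":[0,0,0],"dr":[0,0,-0.23]},{"travel":[0,0,0],"dr":[0,0,-0.23]},{"travel":[0,0,0],"dr":[0,0,-0.23]},{"travel":[0,0,0],"dr":[0,0,-0.2]},{"travel":[0,0,0],"dr":[0,0,0]}]'
python3 -c "
from h import *
pose()
plan((.5002,.3124,.12),np.radians(22.77))"
```

```text
time_s: 16.13
eef_pos: [0.4849, 0.1959, 0.1492]
eef_rot: [0.001, 0.977, 0.212, 0.003]
wrist_force: [0.6, 0.1, -1.8]
opening: 0.227
t 16.13 pos [0.4849 0.1959 0.1492] yaw 24.5 z [ 0.0063 -0.0013 -1.    ] F [ 0.6  0.1 -1.8] M [0.01 0.03 0.01] q6 1.3 op 0.227
travel [ 0.414 -0.665  0.195]
dr [ 0.007 -0.01   0.058]
```

```bash
python3 -m handwheel '[{"travel":[0.1,-0.16,0.04],"dr":[0.007,-0.01,0.058]},{"travel":[0.1,-0.17,0.04],"dr":[0,0,0]},{"travel":[0.1,-0.17,0.04],"dr":[0,0,0]},{"travel":[0.1,-0.15,0.04],"dr":[0,0,0]},{"travel":[0,0,0],"dr":[0,0,0]},{"travel":[0,0,0],"dr":[0,0,0]}]'
python3 -c "
from h import *
pose()
plan((.5002,.3124,.085),np.radians(22.77))"
```

```text
time_s: 16.63
eef_pos: [0.5035, 0.3137, 0.125]
eef_rot: [0.001, 0.983, 0.185, 0.002]
wrist_force: [-0.1, -0.1, -1.1]
opening: 0.227
t 16.63 pos [0.5035 0.3137 0.125 ] yaw 21.37 z [ 3.8e-03 -4.0e-04 -1.0e+00] F [-0.1 -0.1 -1.1] M [-0.03  0.05 -0.01] q6 1.56 op 0.227
travel [-0.025 -0.     0.267]
dr [ 0.003 -0.006 -0.047]
```

```bash
python3 -m handwheel '[{"travel":[-0.02,0,0.12],"dr":[0.003,-0.006,-0.047]},{"travel":[-0.005,0,0.12],"dr":[0,-0.005,0]},{"travel":[0,0,0],"dr":[0,0,0]},{"travel":[0,0,0],"dr":[0,0,0]}]'
python3 - <<'E'
from h import *
pose()
plan((.5002,.3124,.0328),np.radians(22.77))
im=viewer.camera("wrist"); cv2.imwrite("pics/w3.png",cv2.resize(im[:,:,::-1],(800,600),interpolation=cv2.INTER_CUBIC))
E
```

```text
time_s: 16.97
eef_pos: [0.5003, 0.3119, 0.0895]
eef_rot: [0.001, 0.981, 0.194, -0.0]
wrist_force: [0.8, -0.4, -1.4]
opening: 0.224
t 16.97 pos [0.5003 0.3119 0.0895] yaw 22.42 z [ 1.0e-04 -1.2e-03 -1.0e+00] F [ 0.8 -0.4 -1.4] M [-0.01  0.05 -0.  ] q6 1.54 op 0.224
travel [ 0.001 -0.004  0.378]
dr [ 0.002  0.001 -0.012]
```

View pics/w3.png

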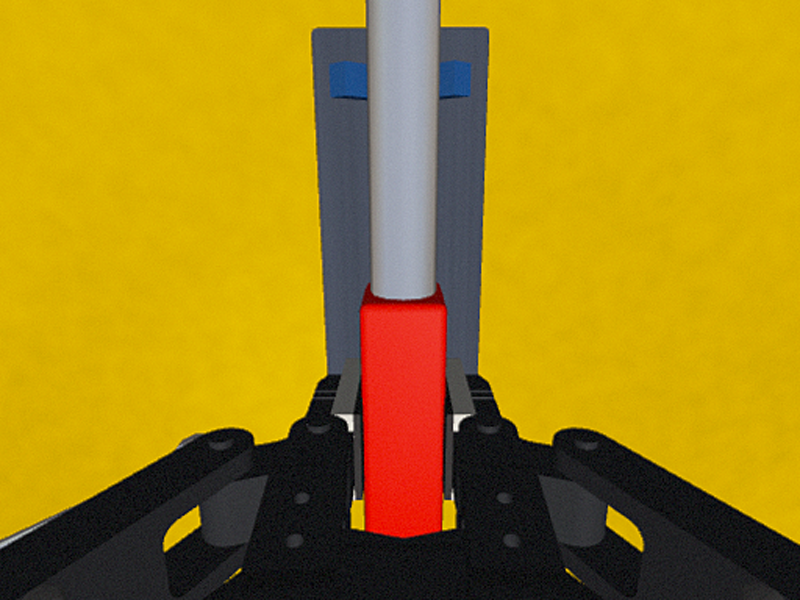

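The bar sits in the jaws exactly as before (boundary at row 297, centre column 403), centred over the stand. Lowering now.

```bash
python3 -m handwheel '[{"travel":[0,-0.004,0.1],"dr":[0.002,0,-0.012]},{"travel":[-0.005,0,0.1],"dr":[0,-0.005,0]},{"travel":[-0.005,0,0.06],"dr":[0,-0.005,0]},{"travel":[0,0,0],"dr":[0,0,0]},{"travel":[0,0,0],"dr":[0,0,0]}]'
python3 - <<'E'
from h import *
pose()
plan((.5002,.3124,.0328),np.radians(22.77))
E
```

```text
time_s: 17.43
eef_pos: [0.5015, 0.3111, 0.0532]
eef_rot: [0.0, 0.981, 0.195, 0.0]
wrist_force: [-0.3, -0.0, -1.3]
opening: 0.222
t 17.43 pos [0.5015 0.3111 0.0532] yaw 22.49 z [ 3.e-04 -7.e-04 -1.e+00] F [-0.3 -0.  -1.3] M [ 0.03  0.04 -0.  ] q6 1.53 op 0.222
travel [-0.005 -0.012  0.136]
dr [ 0.001  0.    -0.009]
```

```bash
python3 -m handwheel '[{"travel":[-0.005,-0.012,0.05],"dr":[0.001,0,-0.009]},{"travel":[-0.005,0,0.05],"dr":[0,-0.005,0]},{"travel":[0,0,0.03],"dr":[0,-0.004,0]},{"travel":[0,0,0],"dr":[0,0,0]},{"travel":[0,0,0],"dr":[0,0,0]}]'
python3 - <<'E'
from h import *
pose()
plan((.5002,.3124,.0328),np.radians(22.77))
E
```

```text
time_s: 17.85
eef_pos: [0.5003, 0.3126, 0.0333]
eef_rot: [0.0, 0.98, 0.197, -0.001]
wrist_force: [-0.1, 0.5, -0.7]
opening: 0.226
t 17.85 pos [0.5003 0.3126 0.0333] yaw 22.76 z [-0.0026 -0.0014 -1.    ] F [-0.1  0.5 -0.7] M [-0.05 -0.12 -0.02] q6 1.53 op 0.226
travel [-0.001  0.001  0.003]
dr [ 0.001  0.006 -0.   ]
```

```bash
python3 -m handwheel '[{"travel":[0,0,0],"dr":[0,0,0]},{"travel":[0,0,0],"dr":[0,0,0]},{"travel":[0,0,0],"dr":[0,0,0]},{"travel":[0,0,0],"dr":[0,0,0]},{"travel":[0,0,0],"dr":[0,0,0]},{"travel":[0,0,0],"dr":[0,0,0]},{"travel":[0,0,0],"dr":[0,0,0]},{"travel":[0,0,0],"dr":[0,0,0]}]' 1
python3 -m handwheel '[{"travel":[0,0,-0.1],"dr":[0,0,0]},{"travel":[0,0,-0.2],"dr":[0,0,0]},{"travel":[0,0,-0.25],"dr":[0,0,0]},{"travel":[0,0,-0.25],"dr":[0,0,0]},{"travel":[-0.2,0,-0.25],"dr":[0,0,0]},{"travel":[0,0,0],"dr":[0,0,0]},{"travel":[0,0,0],"dr":[0,0,0]}]'
python3 - <<'E'
from h import *
pose(); out=[]
import pickle; pickle.dump(viewer.get_calibration("wrist"),open("w4.pkl","wb"))
im=viewer.camera("wrist")[:,:,::-1]; out.append(cv2.resize(im,(400,300),interpolation=cv2.INTER_AREA))
for n,(x,y) in (("side",(170,160)),("side",(115,235)),("top",(105,110))):
    im=viewer.camera(n)[:,:,::-1]; w=160 if n=="top" else 100;h=w*3//4
    out.append(cv2.resize(im[y:y+h,x:x+w],(400,300),interpolation=cv2.INTER_CUBIC))
cv2.imwrite("pics/end.png",np.vstack([np.hstack(out[:2]),np.hstack(out[2:])]))
E
```

```text
time_s: 18.52
eef_pos: [0.5026, 0.3136, 0.036]
eef_rot: [0.0, 0.98, 0.197, 0.001]
wrist_force: [-0.4, -0.8, -0.2]
opening: 1.007
time_s: 19.1
eef_pos: [0.4768, 0.3026, 0.1928]
eef_rot: [0.0, 0.98, 0.197, -0.001]
wrist_force: [0.4, -0.2, -0.3]
opening: 1.003
t 19.1 pos [0.4768 0.3026 0.1928] yaw 22.74 z [-0.0024 -0.0014 -1.    ] F [ 0.4 -0.2 -0.3] M [ 0.03 -0.08 -0.  ] q6 1.53 op 1.003
```

View pics/end.png

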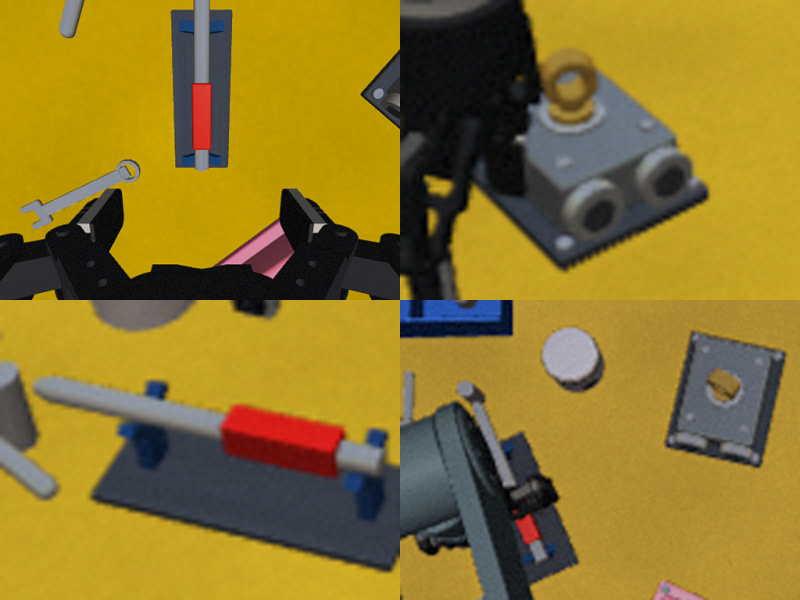

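The bar lies in both notches, the pin is still standing, and the eye's loop has turned to face the side camera. Handing in.

Run:
```python
from h import *
import pickle; c=pickle.load(open("w4.pkl","rb"))
a,b=[onz(c,np.array(p)*1.28,.063) for p in((202,84),(201.5,150))]; print((a+b)/2,np.linalg.norm(a-b),np.degrees(np.arctan2(*(a-b)[1::-1])))
print(ctrl.hand_in())
```

```text
[0.49919516 0.31158902 0.063     ] 0.06902927740719583 22.30441767021678
the job is handed in; nothing more can be done
None
```

I did the whole job and handed it in at about 19 s. The hand-in reports no verdict, so the results below are from my own checks.

- **Tightening:** I slid the bar through the loop and turned the eye clockwise to its stop. I then nipped it up to about 0.9 N m. The last three held readings were 0.82, 0.93 and 0.975 N m, and the highest single reading was 0.975.
- **Withdrawal:** I backed the bar off into the play and drew it out. The counter-clockwise torque I measured never passed about 0.11 N m, well under the 0.25 N m that turns the eye.
- **Bar back in its stand:** The last picture shows it released and lying in both notches. I measured it at (0.499, 0.312), about 1 mm from the seat position measured at the start and within 0.5° of the stand's direction.
- **Other objects:** In the last pictures the wrist pin next to the stand was still upright and the gripper touched nothing. The other bystanders in view showed no sign of having moved.
- **Disagreements:** The bar was slightly off-centre in the loop when I started to withdraw it, with a side force of about 2 N, and I corrected that first. I did not measure the eye's final height. That it stayed on its stop rests on those torque readings.

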